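Turn the yellow divider over in the lot binder

ROBOT

A 7-joint arm with a two-finger parallel gripper is mounted at the origin on the work surface. World frame = base frame: x ahead of the robot, y to its left, z up, the work surface at z = 0. Lengths are in m, angles in rad, forces in N, time in s.
With the tool pointing down it reaches from about 0.4 to 0.85 m from the base axis. Payload 10.4 kg.
Tool frame: the origin (TCP) lies on the centre line of the jaws, within the pads' length; the fingertips stand 14 mm ahead of it and the grasp point (between the pads) lies 5 mm behind it (manip.tip_reach is the distance from the TCP to the fingertips, in m); z points along the fingers, y is the line along which they close (so a half turn about z gives the same grasp; the last joint's range is limited). The gripper opens to 85 mm and grips with 20 to 120 N. Pads are 22 mm wide; open, the fingers measure 114 mm over their backs; the gripper's body (76 mm by 85 mm) begins 54 mm behind the grasp point. The pads swing forward as they close: fully open they stand 13 mm farther back than shut.
Start: joints at [1.203, 0.332, -0.065, 1.46, 0.022, 1.35, -0.088], TCP at [0.211, -0.588, 0.245] pointing down, gripper open.
Joint ranges: [-2.6, 2.6], [-0.5, 2.12], [-1.47, 1.34], [0.16, 2.42], [-1.27, 4.41], [0.06, 2.06], [-2.6, 2.6]. Speed limits (rad/s): [2.22, 2.22, 2.79, 2.79, 3.14, 3.14, 3.14].

INTERFACE

Orientations are given as a unit quaternion [x, y, z, w].
In Python, from workcell import manip gives the robot as it stands.
- The arm moves only by the shell command python3 -m pendant 'ROWS' [FORCE]. ROWS is JSON, a list of rows, each a list of 7 numbers: the shift along the tool's x, y, z in units of 50 mm (1.0 is 50 mm), then the turn, a rotation vector about the tool's x, y, z in units of 8 degrees (1.0 is 8 degrees), then the opening, from -1 (shut) to 1 (fully open), so that 0 is half open. In form: [[dx, dy, dz, ax, ay, az, jaw], ...]. A call has exactly 10 rows; each row is the pose to reach, as a shift and turn from the pose commanded when the call began, along the tool's axes at that moment; what a row does not reach only later rows make up. A row lasts 1/8 s, in which the tool goes at most 62.5 mm and 10.7 degrees, less where a joint would pass 70% of its speed; a pose out of reach is approached as far as the arm can. A call with a gripper value outside its range is refused whole. The fingers move at their own pace and stop on an object; FORCE is the grip in N (left out, the last holds). Time passes only in rows, so rows that repeat a pose let the fingers close, or fill a call up. It gives the time, the measured TCP pose, the force, the opening and the grip force at its end, in the units of the state.
- manip.get_obs(): the state, without advancing time (a new reading comes with each control period).
- manip.camera(name): name is "scene" or "top"; returns (picture, depth): 420x560x3 uint8, red, green, blue; 420x560 float32, m along the optical axis (not along the pixel's ray), 0 where there is no reading.
- manip.get_calibration(name): a dict with "fx", "fy", "cx", "cy" (pixels), "xyz" and "orientation" of the camera in the world. Camera axes: x right, y up, looking along -z (the intrinsics and any distortion apply to the point x, -y, -z); pixel columns grow to the right and rows downward; lengths in m; the calibration is good to about 2 mm. A picture is of the moment at which its call begins. get_calibration takes no time and is no camera call.
- manip.hand_in(): hands the job in; it is judged then, once.
Trained networks look in the newest picture that a camera, given by its name, has taken for a name from the list of things; names that differ only in an ending like _2 or _b are one class to them, and where a whole thing is asked for, a point or a joint stands for the part that bears it (a point fixed in the world has none). Each returns a list of dicts, best first, with "p" (0 to 1); they miss things now and then, are a little off and sometimes report something else, mostly with a low value. They report only what shows in the picture. A call takes as long as a camera call.
- manip.find_in(thing, camera): "box" ([left, top, right, bottom] in pixels, round what is visible of it).
- manip.trace(thing, camera): "pixels" (420x560 bool, what is visible of it) and "box" ([left, top, right, bottom] in pixels, round what is visible of it).
- manip.tip_of(thing, camera): "pixel" ([column, row] in pixels: a listed point, or the origin of a listed thing).
The state is a dict: "clock": time; "joint_pos": joint angles; "joint_velocities": joint speeds; "tau": joint torques, N m; "position": TCP position; "ee_rot": TCP orientation; "ft_force": force on the tool from outside, world axes, zero at the start; "torque": the same for the moment, N m; "grip_width": opening from 0.0 (shut) to 1.0 (fully open); "grasp_force": force on a finger pad.
Only numpy, scipy, OpenCV 4.12 (cv2) and the standard library are available. Lean on these libraries where they do the work, as an engineer would, in place of code of your own. Each camera call takes 0.05 s, during which the arm holds its last target. There are 200 camera calls.

TASK

Two small ring binders lie open on the sorting bench, each with a stiff divider leaf standing half raised over its right half (right and left as seen from the robot). With the fingertips, push the yellow leaf up and over its rings, then gently press it down until it lies flat on the left half of its binder. Push only: do not pinch or squeeze anything, do not lift or shove the binder, and leave the blue-leaf binder, its leaf and everything else where they are.

Things in the scene. Friction and masses are not known exactly. Their poses are not given: they have to be found in the camera images.
- yellow_binder: Open black ring binder with the yellow leaf and white paper, loose, about 1 kg, 176 mm along the spine, 250 mm across. Origin: underside, midway along the spine; x along the spine (away from the robot at zero yaw), y to the left half, z up. Hinge axis along x, 21 mm above the origin; paper tops at 18 mm, a flat leaf's top at 22.5 mm; rings at x = +-55 mm rise to 35 mm.
- yellow_leaf (a joint): Stiff yellow plastic leaf, 156 mm along the spine, 3 mm thick, free edge 112 mm from the hinge axis. Value in rad: 0 = flat on the right half (binder -y), 1.57 = upright, 3.14 = flat on the left half (+y), its stop. It starts half raised over the right half. The stiff hinge keeps it at any angle where it is left; it never falls by itself. About 1 N at the free edge, square to the leaf, moves it.
- yellow_edge (a point): Middle of the free edge of the yellow leaf (moves with it), 112 mm from the hinge axis.
- blue_binder: Open black ring binder with the blue leaf and white paper, loose, about 1 kg, 176 mm along the spine, 250 mm across. Origin: underside, midway along the spine; x along the spine (away from the robot at zero yaw), y to the left half, z up. Hinge axis along x, 21 mm above the origin; paper tops at 18 mm, a flat leaf's top at 22.5 mm; rings at x = +-55 mm rise to 35 mm. To be left alone.
- blue_edge (a point): Middle of the free edge of the blue leaf (a leaf like the yellow one, also half raised). To be left alone.
- socket: Dark steel hex socket, 26 mm across, 34 mm tall, standing on the left half of the blue binder. Origin under its centre. Bystander.
- jar: Glass jar with red cap, 64 mm across, 90 mm tall, behind the binders. Origin under its centre. Bystander.
- can: Aluminium can with blue label, 60 mm across, 150 mm tall, behind the binders. Origin under its centre. Bystander.
- wrench_long: Steel combination wrench, 220 mm long, 10 mm thick, lying behind the binders. Origin under its middle, x along it. Bystander.
- wrench_short: Steel combination wrench, 170 mm long, 10 mm thick, lying to the right of the binders. Origin under its middle, x along it. Bystander.
- screwdriver: Screwdriver with red handle, lying to the left of the binders. x along it. Bystander.

How it is judged:
By the outcome, as a careful person would: the job done as asked, in the order asked, and still so for the second after the job is handed in, with the robot touching nothing.
It also fails if it takes over 42 s, if anything falls off the work surface, if the arm or the gripper's body presses on something with over 40 N, if the wrist force passes 120 N, or if a joint passes its speed limit or range.

## Working session

There is one attempt and no reset: what is moved stays moved. The work goes in short steps, Python scripts to look and compute and a shell command to move; the robot and the scene stay as the last step left them, time stands still between calls to the robot, and variables do not carry over. Pictures are saved under pics/ and viewed, at most 10 in all, crops included, and the job is handed in when it is done.

```bash
mkdir -p pics
cat > h.py <<'E'
import numpy as np, cv2
from workcell import manip
from scipy.spatial.transform import Rotation as R
def cloud(cam):
    p,d=manip.camera(cam); c=manip.get_calibration(cam)
    v,u=np.mgrid[:420,:560]
    P=np.stack([(u-c['cx'])/c['fx']*d,-(v-c['cy'])/c['fy']*d,-d],-1)
    W=P@R.from_quat(c['orientation']).as_matrix().T+np.array(c['xyz'])
    W[d<=0]=np.nan
    return p,d,W
def save(p,n): cv2.imwrite('pics/'+n,p[...,::-1])
E
python3 - <<'E'
from h import *
np.set_printoptions(precision=4,suppress=True)
o=manip.get_obs(); print(o)
for c in ['scene','top']:
    k=manip.get_calibration(c); print(c,k)
    p,d,W=cloud(c); save(p,c+'0.png'); np.save(c+'W.npy',W)
    for t in ['yellow_binder','yellow_edge','blue_binder','blue_edge']:
        for r in manip.tip_of(t,c)[:2]:
            x,y=map(int,np.round(r['pixel'])); print(t,round(r['p'],2),r['pixel'],W[min(y,419),min(x,559)])
    for r in manip.trace('yellow_leaf',c)[:2]:
        q=W[r['pixels']];q=q[~np.isnan(q[:,0])]; print('leaf',r['p'],r['box'],q.min(0),q.max(0),len(q))
E
```

```text
{'clock': 0.0, 'joint_pos': array([ 1.2034,  0.3329, -0.0647,  1.4609,  0.0216,  1.3499, -0.0885]), 'joint_velocities': array([ 0.0007,  0.0005,  0.0008, -0.002 ,  0.001 ,  0.0008,  0.0015]), 'tau': array([  0.    , -62.5458,   0.0493, -39.161 ,   0.0162,   0.01  ,
         0.    ]), 'position': array([ 0.2111, -0.5879,  0.2445]), 'ee_rot': array([ 0.9852,  0.1715, -0.0002, -0.0007]), 'ft_force': array([-0.5156, -0.0488,  0.5631]), 'torque': array([-0.0057,  0.0121,  0.0253]), 'grasp_force': 0.0, 'grip_width': 0.9992242658902409}
scene {'fx': 412.99695691108485, 'fy': 412.99695691108485, 'cx': 280.9364892751403, 'cy': 204.51718061989928, 'xyz': array([1.2134, 0.2448, 0.9907]), 'orientation': array([0.1683, 0.2534, 0.7852, 0.5394])}
yellow_binder 0.98 [232.5, 170.1] [ 0.4993 -0.2042  0.0118]
yellow_edge 0.94 [214.7, 132.2] [ 0.3612 -0.3331  0.0022]
yellow_edge 0.51 [259.8, 266.6] [0.8019 0.0208 0.0716]
blue_binder 0.67 [366.5, 224.7] [0.5467 0.2332 0.0089]
blue_edge 0.78 [341.9, 191.4] [0.5245 0.1463 0.0989]
blue_edge 0.66 [190.2, 241.0] [ 0.7667 -0.2081  0.0027]
leaf 0.93 [193.2, 123.6, 250.0, 179.0] [ 0.3077 -0.3487 -0.0025] [ 0.5646 -0.1864  0.1216] 1583
top {'fx': 387.46283196400896, 'fy': 387.46283196400896, 'cx': 282.643764643751, 'cy': 207.9743268605189, 'xyz': array([ 0.4739, -0.0075,  1.0174]), 'orientation': array([-0.0523,  0.0551,  0.7095, -0.7006])}
yellow_binder 0.87 [357.7, 257.9] [ 0.4952 -0.2046  0.0136]
yellow_binder 0.42 [458.3, 221.7] [ 0.5856 -0.4719  0.0089]
yellow_edge 0.67 [389.8, 266.7] [ 0.4715 -0.2574  0.116 ]
blue_binder 0.76 [192.3, 239.2] [0.5482 0.2195 0.0292]
blue_edge 0.74 [217.8, 242.9] [0.5381 0.1554 0.0154]
leaf 0.7 [352.9, 229.2, 404.5, 296.8] [ 0.3967 -0.328  -0.0026] [ 0.5652 -0.185   0.1214] 2049
```

View pics/top0.png

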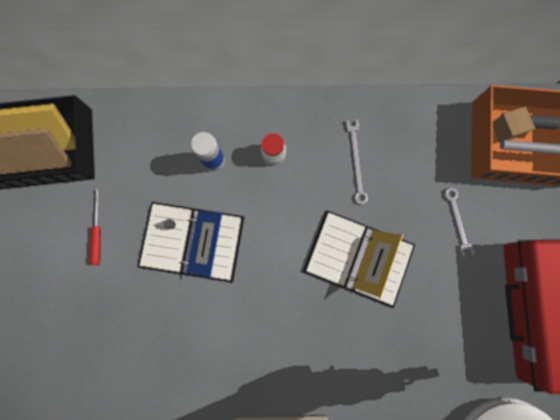

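View pics/scene0.png

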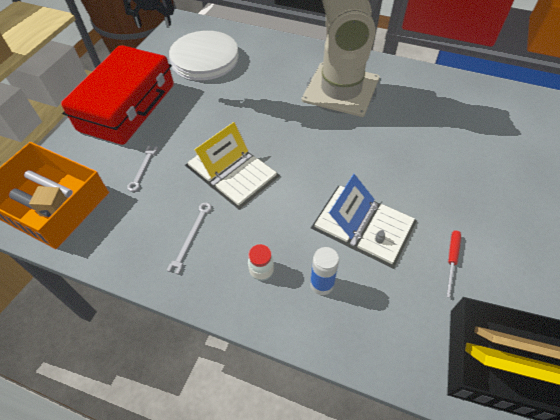

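Run:
```python
from h import *
np.set_printoptions(precision=4,suppress=True)
W=np.load('topW.npy'); r=manip.trace('yellow_leaf','top')[0]
m=cv2.erode(r['pixels'].astype(np.uint8),np.ones((3,3)))>0
q=W[m]; q=q[q[:,2]>0.028]
c=np.median(q,0)
for _ in range(4):
    _,_,V=np.linalg.svd(q-q.mean(0),full_matrices=False); q=q[abs((q-q.mean(0))@V[2])<.006]
n=V[2]*np.sign(V[2][2]); print(len(q),'n',n,'mean',q.mean(0))
ax=np.cross(n,[0,0,1]); ax/=np.linalg.norm(ax); ax*=np.sign(ax[0]); yaw=np.arctan2(ax[1],ax[0])
print('axis',ax,'yaw',yaw,'tilt',np.arccos(n[2]))
up=np.cross(ax,n);  up*=np.sign(up[2])
a=q@ax; u=q@up; print('along',np.percentile(a,[1,99]),'up',np.percentile(u,[1,99]))
top=q[u>np.percentile(u,97)];print('top edge',top.mean(0), 'mid along',a.min()/2+a.max()/2)
mid=(np.percentile(a,1)+np.percentile(a,99))/2
# hinge point: plane at z=.021
p0=q.mean(0); h=p0+up*((.021-p0[2])/up[2]); h=h+ax*(mid-h@ax); print('hinge mid',h)
print('edge',h+.112*up)
```

```text
1815 n [0.3265 0.7989 0.5052] mean [ 0.4851 -0.2372  0.0781]
axis [ 0.9257 -0.3783  0.    ] yaw -0.3879580484460639 tilt 1.0412256215214697
along [0.4647 0.6138] up [0.0343 0.1321]
top edge [ 0.4863 -0.2626  0.1177] mid along 0.5392548001876964
hinge mid [ 0.4982 -0.2064  0.021 ]
edge [ 0.4768 -0.2588  0.1177]
```

The top view shows the yellow binder at about (358,258), its leaf leaning right with the free edge near (390,267). The blue binder is at (192,239), well clear. The fit gives a leaf angle of about 1.04 rad and a yaw of -0.39. I'll move to the right side of the leaf with the jaws shut and aligned with the binder.

```bash
python3 -m pendant '[[0.8,-0.45,0,0,0,0.6,-1],[1.6,-0.9,0,0,0,1.3,-1],[2.4,-1.35,0,0,0,2,-1],[3.3,-1.8,0,0,0,2.7,-1],[4.1,-2.3,0,0,0,3.4,-1],[4.9,-2.75,0,0,0,4.1,-1],[5.7,-3.2,0.3,0,0,4.8,-1],[6.58,-3.67,0.7,0,0,5.25,-1],[6.58,-3.67,1.1,0,0,5.25,-1],[6.58,-3.67,1.3,0,0,5.25,-1]]' 20
python3 - <<'E'
from h import *
p,d,W=cloud('scene'); save(p,'s1.png')
o=manip.get_obs(); print(o['position'],R.from_quat(o['ee_rot']).as_matrix().round(3),o['joint_pos'].round(2),o['grip_width'])
E
```

```text
clock: 1.9
position: [0.4586, -0.304, 0.1793]
ee_rot: [0.981, -0.193, -0.001, -0.0]
ft_force: [-0.3, -1.6, 0.7]
grip_width: 0.003
grasp_force: 0.0
[ 0.45799883 -0.30437456  0.17849295] [[ 0.925 -0.379 -0.002]
 [-0.379 -0.925  0.001]
 [-0.002 -0.    -1.   ]] [ 0.72  0.23 -0.24  1.74  0.06  1.18 -1.5 ] -0.002191471207834831
```

View pics/s1.png

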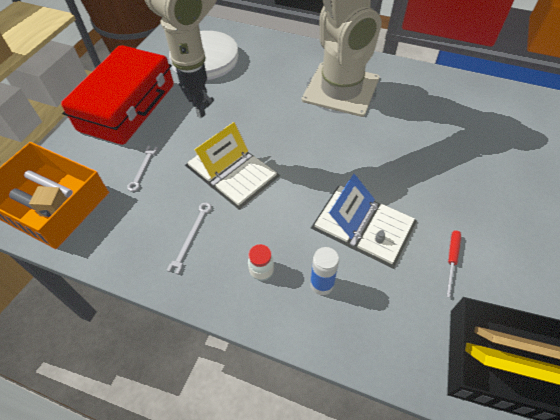

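Gripper at about (205,110) is clear, to the right of the leaf. I'll lower it to about 24 mm below the edge height, then push.

```bash
python3 -m pendant '[[0,0,0.7,0,0,0,-1],[0,0,1.42,0,0,0,-1],[0,-0.2,1.42,0,0,0,-1],[0,-0.4,1.42,0,0,0,-1],[0,-0.55,1.42,0,0,0,-1],[0,-0.7,1.42,0,0,0,-1],[0,-0.85,1.42,0,0,0,-1],[0,-1.0,1.42,0,0,0,-1],[0,-1.15,1.42,0,0,0,-1],[0,-1.3,1.42,0,0,0,-1]]'
python3 - <<'E'
from h import *
p,d,W=cloud('scene'); save(p[80:240,150:350].repeat(3,0).repeat(3,1),'s2.png')
E
```

```text
clock: 3.2
position: [0.4837, -0.2436, 0.1092]
ee_rot: [0.981, -0.193, -0.0, -0.0]
ft_force: [-0.4, -1.8, 0.5]
grip_width: 0.004
grasp_force: 0.5
```

View pics/s2.png

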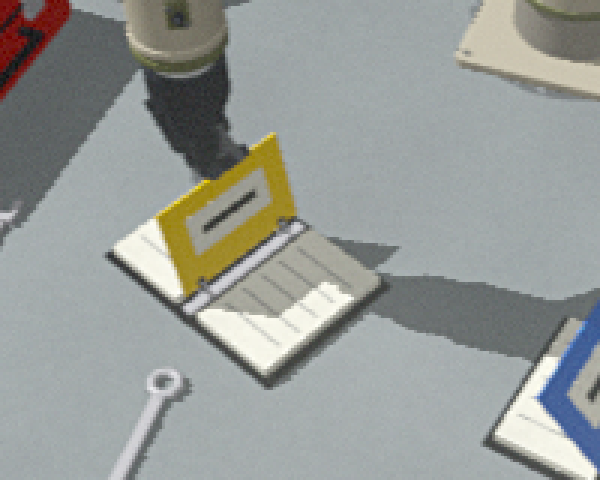

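The leaf is rising: in the crop its edge is against the fingers near (235,165), and the binder has not moved. I'll keep pushing past upright.

```bash
python3 -m pendant '[[0,-0.15,0,0,0,0,-1],[0,-0.3,0,0,0,0,-1],[0,-0.45,0,0,0,0,-1],[0,-0.6,0,0,0,0,-1],[0,-0.75,0,0,0,0,-1],[0,-0.9,0,0,0,0,-1],[0,-1.05,0,0,0,0,-1],[0,-1.2,0,0,0,0,-1],[0,-1.35,0,0,0,0,-1],[0,-1.5,0,0,0,0,-1]]'
python3 - <<'E'
from h import *
p,d,W=cloud('scene'); save(p[80:240,150:350].repeat(3,0).repeat(3,1),'s3.png')
E
```

```text
clock: 4.5
position: [0.5121, -0.1743, 0.1094]
ee_rot: [0.981, -0.193, 0.0, 0.0]
ft_force: [-0.5, -0.4, -0.0]
grip_width: 0.0
grasp_force: 0.3
```

View pics/s3.png

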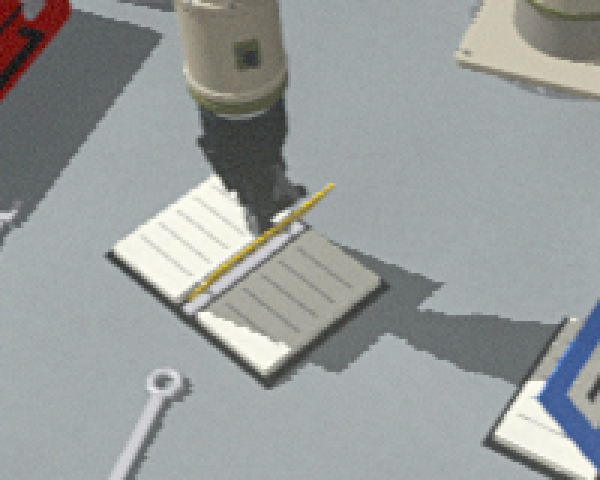

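The leaf is edge-on to the camera at about (260,240), so it is roughly 35° past upright, as computed. Next is the arc down.

```bash
python3 -m pendant '[[0,-0.13,0.11,0,0,0,-1],[0,-0.25,0.25,0,0,0,-1],[0,-0.38,0.4,0,0,0,-1],[0,-0.5,0.56,0,0,0,-1],[0,-0.58,0.72,0,0,0,-1],[0,-0.66,0.89,0,0,0,-1],[0,-0.7,1.03,0,0,0,-1],[0,-0.74,1.18,0,0,0,-1],[0,-0.76,1.3,0,0,0,-1],[0,-0.76,1.4,0,0,0,-1]]'
python3 -m pendant '[[0,0,0.02,0,0,0,-1],[0,0,0.03,0,0,0,-1],[0,0,0.04,0,0,0,-1],[0,0,0.05,0,0,0,-1],[0,0,0.06,0,0,0,-1],[0,0,0.06,0,0,0,-1],[0,0,0.06,0,0,0,-1],[0,0,0.06,0,0,0,-1],[0,0,0.06,0,0,0,-1],[0,0,0.06,0,0,0,-1]]'
```

```text
clock: 5.8
position: [0.5263, -0.1395, 0.039]
ee_rot: [0.981, -0.193, 0.0, 0.0]
ft_force: [0.8, -0.3, 1.1]
grip_width: -0.003
grasp_force: 0.2
clock: 7.05
position: [0.5264, -0.1397, 0.0366]
ee_rot: [0.981, -0.193, 0.0, 0.0]
ft_force: [-2.8, 0.1, 6.0]
grip_width: 0.006
grasp_force: 2.8
```

```bash
python3 -m pendant '[[0,0,0.01,0,0,0,-1],[0,0,0.02,0,0,0,-1],[0,0,0.02,0,0,0,-1],[0,0,0.02,0,0,0,-1],[0,0,0.02,0,0,0,-1],[0,0,0.02,0,0,0,-1],[0,0,0.02,0,0,0,-1],[0,0,0.02,0,0,0,-1],[0,0,0.02,0,0,0,-1],[0,0,0.02,0,0,0,-1]]'
python3 -m pendant '[[0,0,-0.1,0,0,0,-1],[0,0,-0.4,0,0,0,-1],[0,0,-1,0,0,0,-1],[0,0,-1.8,0,0,0,-1],[0,0,-2.6,0,0,0,-1],[0,0.8,-3.4,0,0,0,-1],[0,1.8,-3.8,0,0,0,-1],[0,2.8,-3.8,0,0,0,-1],[0,3.8,-3.8,0,0,0,-1],[0,4.5,-3.8,0,0,0,-1]]'
python3 - <<'E'
from h import *
np.set_printoptions(precision=4,suppress=True)
p,d,W=cloud('scene'); save(p[80:240,150:350].repeat(3,0).repeat(3,1),'s4.png')
W0=np.load('sceneW.npy')
r=manip.trace('yellow_leaf','scene')[0]
m=cv2.erode(r['pixels'].astype(np.uint8),np.ones((3,3)))>0
q=W[m]; _,_,V=np.linalg.svd(q-q.mean(0),full_matrices=False)
print(r['p'],len(q),q.mean(0),V[2],np.percentile(q[:,2],[5,50,95]))
b=np.array([.3783,.9257,0]); h=np.array([.4982,-.2064,.021])
s=(q-h)@b
print(np.percentile(s,[2,98]), np.polyfit(s,q[:,2],1))
for t in ['yellow_binder','blue_binder','blue_edge']: print(t,manip.tip_of(t,'scene')[:1])
E
```

```text
clock: 8.3
position: [0.5265, -0.1397, 0.0364]
ee_rot: [0.981, -0.193, 0.0, 0.0]
ft_force: [-6.8, 0.5, 15.3]
grip_width: -0.001
grasp_force: 7.7
clock: 9.55
position: [0.4398, -0.35, 0.2262]
ee_rot: [0.981, -0.194, 0.0, 0.0]
ft_force: [0.5, 0.7, 0.1]
grip_width: -0.002
grasp_force: 0.0Traceback (most recent call last):
  File "<stdin>", line 7, in <module>
    u, s, vh = gufunc(a, signature=signature)
               ~~~~~~^^^^^^^^^^^^^^^^^^^^^^^^
    raise LinAlgError("SVD did not converge")
numpy.linalg.LinAlgError: SVD did not converge
```

View pics/s4.png

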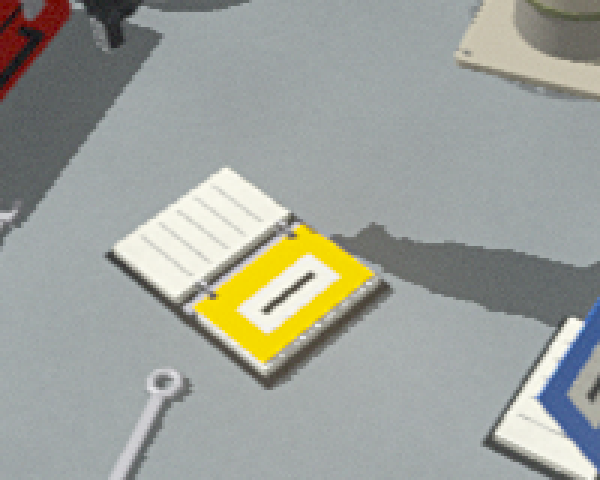

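The yellow leaf lies on the left half at about (285,295) in the crop, the binder and its neighbours look unmoved, and the gripper is clear. One flatness check comes before handing in.

Run:
```python
from h import *
b=np.array([.3783,.9257,0]); h=np.array([.4982,-.2064,.021])
for c in ['scene','top']:
    p,d,W=cloud(c); r=manip.trace('yellow_leaf',c)[0]
    m=cv2.erode(r['pixels'].astype(np.uint8),np.ones((3,3)))>0
    q=W[m]; q=q[~np.isnan(q[:,0])]; q=q[abs(q[:,2]-.022)<.02]; s=(q-h)@b
    print(c,len(q),np.percentile(s,[2,98]).round(3),'slope,z0',np.polyfit(s,q[:,2],1).round(4))
    W0=np.load(c+'W.npy')
    for t in ['yellow_binder','blue_binder','blue_edge']: print(t,[ (x['pixel'],round(x['p'],2)) for x in manip.tip_of(t,c)[:1]])
```

```text
scene 1186 [0.009 0.101] slope,z0 [0.0044 0.023 ]
yellow_binder [([232.8, 170.3], 0.84)]
blue_binder [([362.9, 221.6], 0.84)]
blue_edge [([342.1, 193.7], 0.7)]
top 2223 [0.011 0.105] slope,z0 [0.0016 0.0227]
yellow_binder [([353.6, 259.7], 0.76)]
blue_binder [([190.6, 242.5], 0.58)]
blue_edge [([214.6, 244.4], 0.61)]
```

The leaf is flat: slope is under 0.005 rad and its top is at about 22.7 mm.

```bash
python3 -c "
from workcell import manip
print(manip.hand_in())"
```

```text
the job is handed in; nothing more can be done
None
```

The yellow leaf was pushed over its rings and now lies flat on the left half of its binder, with both binders and the blue leaf showing no visible movement, and the job is handed in.

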